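Load toppled powder bottles into the shaker clamp

ROBOT

A 6-joint arm with a two-finger parallel gripper is mounted at the origin on a cart in front of the work surface, level with it; the furniture and walls round the work are solid. World frame = base frame: x ahead of the robot, y to its left, z up, the work surface at z = 0. Lengths are in m, angles in rad, forces in N, time in s.
With the tool pointing down it reaches from about 0.325 to 0.9 m from the base axis. Payload 6.1 kg.
Tool frame: the origin (TCP) lies at the very end of the fingers, on their centre line; the grasp point (between the pads) lies 19 mm behind it; z points along the fingers, y is the line along which they close (so a half turn about z gives the same grasp; the last joint's range is limited). The gripper opens to 85 mm and grips with 20 to 120 N. Pads are 22 mm wide; open, the fingers measure 114 mm over their backs; the gripper's body (76 mm by 85 mm) begins 54 mm behind the grasp point. The pads swing forward as they close: fully open they stand 13 mm farther back than shut.
Start: joints at [1.123, 0.22, 1.526, -0, 1.395, -0.126], TCP at [0.198, 0.593, 0.231] pointing down, gripper open.
Joint ranges: [-2.98, 2.98], [-0.91, 2.08], [0.09, 2.57], [-1.24, 4.39], [0.2, 2.65], [-2.68, 2.68]. Speed limits (rad/s): [2.57, 2.57, 3.01, 3.14, 3.14, 3.14].

INTERFACE

Orientations are given as a unit quaternion [x, y, z, w].
In Python, from rig import manip, fingers, kin, status, vision, order, models gives the robot as it stands. The module is installed in compiled form; this text tells all that it offers. Calls block until the motion is done:
- manip.movep(position, orientation): joint-space move of the TCP to a pose.
- manip.move_l(position, v=0.15, rot=None): straight line of the TCP; rot=None keeps the orientation; v is the mean speed in m/s.
- manip.movej(angles): joint-space move.
- fingers.release() and fingers.close_gripper(strength=None): open the fingers fully, or close them until they stop; strength is the grip in N (None keeps the last).
- manip.hold(seconds).
- kin.solve_ik(position, orientation): joint angles nearest the present ones, or None.
- status.sense(): the state.
- vision.snapshot(name): name is "scene" or "side" or "wrist"; returns the picture (384x512x3 uint8, red, green, blue); there is no depth.
- vision.camera_params(name): a dict with "K" (3x3 intrinsics, pixels), "R" (3x3) and "t" (3): a world point X has camera coordinates R X + t; the wrist camera has in their place "mount" (4x4, takes a point from camera to tool coordinates, whose origin is the TCP and whose axes are the flange's). Camera axes: x right, y down, z forward; pixel columns grow to the right and rows downward; lengths in m; the calibration is good to about 2 mm. A picture is of the moment at which its call begins: read the wrist's pose just before it. camera_params takes no time and is no camera call.
A pose or a line that the arm cannot do raises manip.Unreachable and nothing moves.
- order.sign_off(): hands the job in; it is judged then, once.
Trained networks look in the newest picture that a camera, given by its name, has taken for a name from the list of things; names that differ only in an ending like _2 or _b are one class to them, and where a whole thing is asked for, a point or a joint stands for the part that bears it (a point fixed in the world has none). Each returns a list of dicts, best first, with "p" (0 to 1); they miss things now and then, are a little off and sometimes report something else, mostly with a low value. They report only what shows in the picture. A call takes as long as a camera call. They do not tell look-alikes from the thing itself.
- models.cut_out(camera, query): "mask" (384x512 bool, what is visible of it) and "centre" ([column, row] in pixels, amid what is visible of it).
The state is a dict: "time_s": time; "joints": joint angles; "dq": joint speeds; "effort": joint torques, N m; "eef_pos": TCP position; "tool_rot": TCP orientation; "force": force on the tool from outside, world axes, zero at the start; "ft_torque": the same for the moment, N m; "grip_width": finger opening in m; "gripper_force": force on a finger pad.
Only numpy, scipy, OpenCV 4.12 (cv2) and the standard library are available. Lean on these libraries where they do the work, as an engineer would, in place of code of your own. Each camera call takes 0.05 s, during which the arm holds its last target. There are 200 camera calls.

TASK

The square amber powder bottles lying on the bench were knocked over and have to go on the shaker. Crank the shaker's bottle clamp open, stand every toppled bottle upright on the platform between the clamp's jaw and its back rail, side by side with their flat sides to the jaw, and then crank the jaw in until it holds them all firmly against the rail. Leave the other things on the bench where they are.

Things in the scene. Friction and masses are not known exactly. Their poses are not given: they have to be found in the camera images.
- shaker: low white bench shaker, fixed to the bench: housing 250 x 360 mm, on it an aluminium platform 270 mm (x) by 400 mm (y) with a black rubber mat, upper face 62 mm above the bench. Origin: on the bench under its centre; x points from the front panel (robot's side) to the back, y to the left along the clamp, z up.
- platform (a point): point on the platform's upper face (62 mm above the bench) at the middle of the clamp's length, 19 mm in front of the rail face: about where a clamped bottle's underside has its centre. Axes as the shaker's. Bottles fit between the two guide rods, whose inner sides are 128 mm to either side (y); the rods, 12 mm thick, run along x with their axes 21 mm above the platform.
- rail_face (a point): middle of the rubber face, which looks to the robot, of the fixed back rail. The rail is 290 mm long (y), 20 mm thick, and its top is 28 mm above the platform.
- jaw_face (a point): middle of the rubber face, which looks to the rail, of the moving jaw. The jaw is 300 mm long (y), 20 mm thick with its rubber, reaches from 4 to 28 mm above the platform and slides on the guide rods along the shaker's x. Axes as the shaker's. The gap for the bottles is the distance from jaw_face to rail_face along x.
- jaw (a joint): travel of the jaw in m: gap = 0.015 + value. 0 = gap of 15 mm, 0.115 = fully open, gap of 130 mm; 0.025 = closed on the 40 mm bottles. At the start the gap is 17 to 31 mm, too narrow for a bottle. Driven only by the crank: value = 0.009 x crank angle.
- crank (a joint): angle of the crank in rad, 0 to 12.78 (two turns). At 0 its arm points to the shaker's front (-x). Counter-clockwise seen from above increases it and opens the jaw, 9 mm per rad (56 mm a turn); clockwise closes the jaw. It takes about 3 N at the knob to turn and stays where it is left, also under the clamping load.
- crank_axis (a point): point on the crank's vertical axis, at the height of crank_knob; it lies at the right end of the clamp (shaker x +25 mm, y -145 mm, z +134 mm). The crank's hub, 26 mm in diameter, and its arm reach up to 110 mm above the bench.
- crank_knob (a point): grip point on the crank's upright black knob, on the knob's axis, 134 mm above the bench. The knob is 19 mm in diameter, reaches from 105 to 155 mm above the bench, stands 45 mm from the crank's axis and spins freely on its pin, so that a gripper can lead it round the circle without turning itself.
- tape: bystander: roll of tape lying flat among the bottles, 96 mm in diameter, 25 mm high. Origin: centre of its underside.
- marker: bystander: marker pen lying in front of the shaker, 135 x 17 mm, 16 mm high. Origin: centre of its underside.
- glass_beaker: bystander: empty glass beaker, 71 mm wide, 94 mm tall, right behind the shaker. Origin: centre of its underside.
- blue_cap_1: bystander: round clear bottle with a blue cap, 66 mm in diameter, 136 mm tall, behind the shaker. Origin: centre of its underside.
- bottle_a: powder bottle (all alike; 3 or 4 of the four are there): square amber glass body 40 x 40 x 64 mm, round white cap 35 mm wide, 88 mm tall in all, 160 g, thick base (centre of mass 23 mm up). It starts lying on a flat side on the bench, axis 20 mm up, cap to the right, left or front. Origin: centre of its underside; z along its axis to the cap; x and y square to its flat sides.
- bottle_b: powder bottle (all alike; 3 or 4 of the four are there): square amber glass body 40 x 40 x 64 mm, round white cap 35 mm wide, 88 mm tall in all, 160 g, thick base (centre of mass 23 mm up). It starts lying on a flat side on the bench, axis 20 mm up, cap to the right, left or front. Origin: centre of its underside; z along its axis to the cap; x and y square to its flat sides.
- bottle_c: powder bottle (all alike; 3 or 4 of the four are there): square amber glass body 40 x 40 x 64 mm, round white cap 35 mm wide, 88 mm tall in all, 160 g, thick base (centre of mass 23 mm up). It starts lying on a flat side on the bench, axis 20 mm up, cap to the right, left or front. Origin: centre of its underside; z along its axis to the cap; x and y square to its flat sides.
- bottle_d: powder bottle (all alike; 3 or 4 of the four are there): square amber glass body 40 x 40 x 64 mm, round white cap 35 mm wide, 88 mm tall in all, 160 g, thick base (centre of mass 23 mm up). It starts lying on a flat side on the bench, axis 20 mm up, cap to the right, left or front. Origin: centre of its underside; z along its axis to the cap; x and y square to its flat sides.
Things that resemble listed ones, but are neither listed nor needed, are in the scene too. Leave any yellow look-alike of the bottle_c alone.

How it is judged:
On the way, in this order (a step that is already met when the one before it is completed fails the run):
1. the clamp is cranked open wide enough for the bottles (gap over 55 mm) (value of joint jaw above 0.04 m), for 0.2 s.
2. every powder bottle that is there stands upright on the platform between jaw and rail (angle between each of bottle_a, bottle_b, bottle_c, bottle_d's own z axis and vertical below 0.12 rad and z of bottle_a in the frame of platform between -0.006 and 0.006 m and y of bottle_a in the frame of platform between -0.13 and 0.13 m and x of each of bottle_a, bottle_b, bottle_c, bottle_d in the frame of platform below 0.01 m and x of each of bottle_a, bottle_b, bottle_c, bottle_d in the frame of jaw_face above 0.01 m and z of bottle_b in the frame of platform between -0.006 and 0.006 m and y of bottle_b in the frame of platform between -0.13 and 0.13 m and z of bottle_c in the frame of platform between -0.006 and 0.006 m and y of bottle_c in the frame of platform between -0.13 and 0.13 m and z of bottle_d in the frame of platform between -0.006 and 0.006 m and y of bottle_d in the frame of platform between -0.13 and 0.13 m), for 0.2 s.
At the end, for the whole second after the job is handed in: every powder bottle that is there stands upright (within 7 degrees) on the platform, between jaw and rail and between the guide rods, at rest; the jaw is cranked in to a gap of at most 41.5 mm and presses on each bottle (over 0.3 N); the other things are where they were (all of step 2 and value of joint jaw below 0.0265 m and contact force between jaw and bottle_a above 0.3 N and linear speed of each of bottle_a, bottle_b, bottle_c, bottle_d below 0.02 m/s and contact force between jaw and bottle_b above 0.3 N and contact force between jaw and bottle_c above 0.3 N and contact force between jaw and bottle_d above 0.3 N); the robot touches nothing.
It fails at once if one of the other loose things on the bench (tape roll, marker, glass beaker, blue-capped bottle) is moved by more than 4 cm (distance of any of tape, marker, glass_beaker, blue_cap_1 from where it was at the start of the episode above 0.04 m).
Of bottle_a, bottle_b, bottle_c, bottle_d only 3 to 4 are there at a start; the rules pass over those that are not, and their reading is None.
At some moment in a run one of bottle_a, bottle_b, bottle_c, bottle_d may be knocked a few centimetres aside while the robot is not near it.
It also fails if it takes over 210 s, if anything falls off the work surface, if the arm or the gripper's body presses on something with over 40 N, if the wrist force passes 120 N, or if a joint passes its speed limit or range.

## Working session

There is one attempt and no reset: what is moved stays moved. The work goes in short steps, each a Python script; the robot and the scene stay as the last script left them, time stands still between calls to the robot, and variables do not carry over. Pictures are saved under pics/ and viewed, at most 14 in all, crops included, and the job is handed in when it is done.

```bash
mkdir -p pics; ls
python3 - <<'E'
from rig import manip, fingers, kin, status, vision, order, models
import cv2, numpy as np
np.set_printoptions(precision=4,suppress=True)
for c in ["scene","side"]:
    im=vision.snapshot(c); cv2.imwrite(f"pics/{c}0.png",im[:,:,::-1])
    p=vision.camera_params(c); R=np.array(p["R"]);t=np.array(p["t"])
    print(c,np.array(p["K"]).tolist(),"pos",-R.T@t,"fwd",R[2])
    for q in ["bottle_a","shaker","crank_knob","tape","marker"]:
        print(q,[(round(d["p"],2),np.round(d["centre"]).tolist(),int(d["mask"].sum())) for d in models.cut_out(c,q)])
print(vision.camera_params("wrist"))
print(status.sense())
E
```

```text
pics
scene [[380.4170584692611, 0.0, 252.68352326510572], [0.0, 380.4170584692611, 193.66465254546725], [0.0, 0.0, 1.0]] pos [-0.0709 -0.6347  0.4645] fwd [ 0.6829  0.6092 -0.4031]
bottle_a [(0.95, [267.0, 306.0], 1403), (0.84, [269.0, 233.0], 480), (0.75, [185.0, 249.0], 628), (0.7, [304.0, 272.0], 1098), (0.64, [383.0, 277.0], 918), (0.57, [238.0, 266.0], 743)]
shaker [(0.7, [182.0, 183.0], 7545), (0.57, [141.0, 232.0], 341)]
crank_knob [(0.62, [216.0, 172.0], 184)]
tape [(0.95, [300.0, 248.0], 858)]
marker [(0.64, [145.0, 233.0], 309)]
side [[476.4400845854042, 0.0, 254.66126220245394], [0.0, 476.4400845854042, 193.41164952681171], [0.0, 0.0, 1.0]] pos [ 0.2427 -1.0398  0.9883] fwd [ 0.223   0.7268 -0.6496]
bottle_a [(0.83, [302.0, 314.0], 655), (0.74, [203.0, 299.0], 605), (0.73, [261.0, 234.0], 491), (0.72, [211.0, 258.0], 511), (0.66, [250.0, 283.0], 619), (0.59, [189.0, 232.0], 447)]
shaker [(0.94, [234.0, 161.0], 6705), (0.46, [247.0, 173.0], 167)]
crank_knob [(0.55, [248.0, 169.0], 146), (0.23, [252.0, 284.0], 579)]
tape [(0.96, [273.0, 270.0], 623)]
marker [(0.6, [232.0, 166.0], 6803), (0.46, [186.0, 198.0], 197)]
{'K': array([[298.0314,   0.    , 249.7047],
       [  0.    , 298.0314, 192.9046],
       [  0.    ,   0.    ,   1.    ]]), 'mount': array([[ 0.0003, -0.9491, -0.3151,  0.0805],
       [ 1.    ,  0.0004, -0.0003, -0.001 ],
       [ 0.0004, -0.3151,  0.9491, -0.1421],
       [ 0.    ,  0.    ,  0.    ,  1.    ]])}
{'time_s': 0.6, 'joints': array([ 1.1229,  0.2204,  1.5265,  0.    ,  1.3947, -0.1261]), 'dq': array([-0.0001,  0.001 , -0.0006, -0.001 , -0.0013, -0.001 ]), 'effort': array([ -0.0005, -49.6519, -38.9517,  -0.0002,   0.001 ,   0.    ]), 'eef_pos': array([0.1977, 0.5929, 0.2313]), 'tool_rot': array([ 0.1602,  0.9871,  0.    , -0.    ]), 'force': array([-0.2326,  1.1441,  0.3169]), 'ft_torque': array([ 0.0011,  0.0523, -0.0297]), 'gripper_force': 0.0, 'grip_width': 0.08567941602694863}
```

```bash
cd pics; python3 -c "
import cv2
a=cv2.imread('scene0.png');cv2.imwrite('s1.png',cv2.resize(a,(800,600),interpolation=2))
a=cv2.imread('side0.png')[100:350,120:420];cv2.imwrite('s2.png',cv2.resize(a,(720,600),interpolation=2))"
```

```text
(no output)
```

View pics/s1.png

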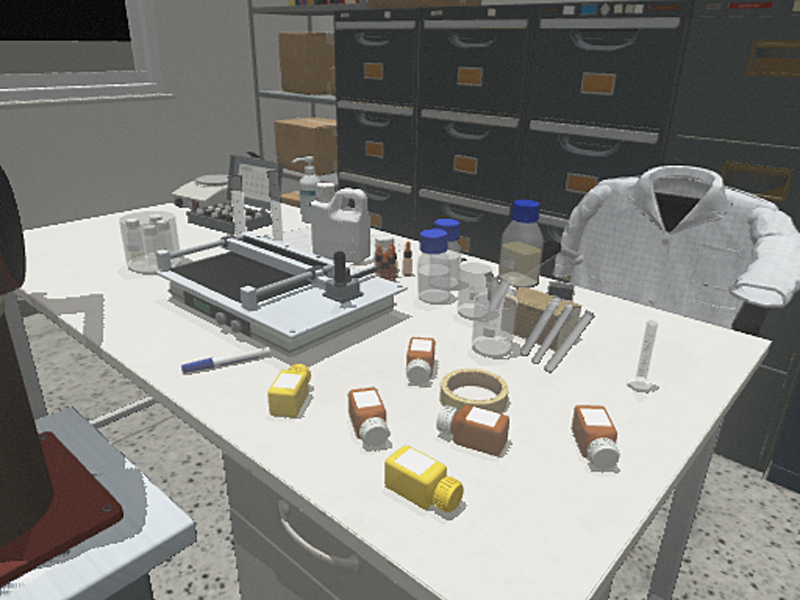

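View pics/s2.png

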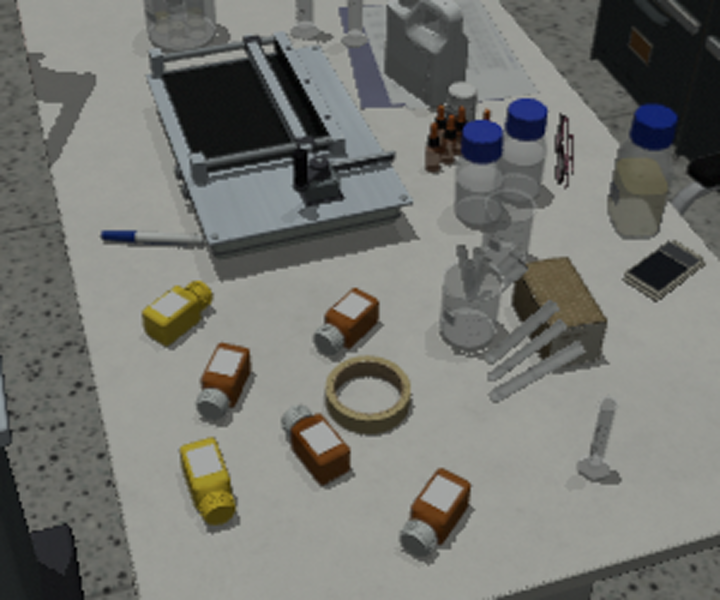

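The picture shows four amber bottles at about (421,358), (368,415), (478,427) and (596,435) in the 800x600 scene view. There are two yellow look-alikes, at (288,390) and (423,478). The tape is at (474,390), the marker at (225,362) and the crank knob at (340,265).

```bash
cat > h.py <<'E'
from rig import manip, fingers, kin, status, vision, order, models
import cv2, numpy as np
from scipy.optimize import minimize, least_squares
from scipy.spatial.transform import Rotation as Ro
np.set_printoptions(precision=4,suppress=True)
U=np.array([0,0,1.])
def cam(c):
    "K,R,t of a camera at this moment"
    p=vision.camera_params(c); K=np.array(p["K"])
    if c!="wrist": return K,np.array(p["R"]),np.array(p["t"]).ravel()
    s=status.sense(); T=np.eye(4); T[:3,:3]=Ro.from_quat(s["tool_rot"]).as_matrix(); T[:3,3]=s["eef_pos"]
    M=np.linalg.inv(T@np.array(p["mount"])); return K,M[:3,:3],M[:3,3]
def proj(C,X):
    K,R,t=C; q=(np.atleast_2d(X)@R.T+t)@K.T; return q[:,:2]/q[:,2:]
def onplane(C,px,z):
    K,R,t=C; o=-R.T@t; d=R.T@np.linalg.inv(K)@np.array([px[0],px[1],1.]); return o+d*(z-o[2])/d[2]
def lying(x,y,a):
    "hull points of a lying bottle: base centre x,y, axis yaw a to the cap"
    ax=np.array([np.cos(a),np.sin(a),0]); w=np.array([-ax[1],ax[0],0]); o=np.array([x,y,.02]); f=np.linspace(0,2*np.pi,16)
    return np.array([o+ax*l+w*p+U*q for l,e in((0,.02),(.054,.02),(.064,.013)) for p in(-e,e) for q in(-e,e)]+
      [o+ax*l+.0175*(w*np.cos(k)+U*np.sin(k)) for l in(.068,.088) for k in f])
def sil(C,X):
    m=np.zeros((384,512),np.uint8); h=cv2.convexHull(np.float32(proj(C,X)))
    cv2.fillConvexPoly(m,np.int32(np.round(h*16)),1,shift=4); return m>0
def fit(obs,x0):
    "obs: list of (C,mask); x0 base x,y,yaw"
    def cost(v):
        s=0
        for C,m in obs:
            q=sil(C,lying(*v)); s-= (q&m).sum()/max(1,(q|m).sum())
        return s/len(obs)
    best=None
    for da in(0,):
        sx=np.array(x0)+np.array([[0,0,da]]*4)+np.array([[0,0,0],[.012,0,0],[0,.012,0],[0,0,.25]])
        r=minimize(cost,x0,method="Nelder-Mead",options=dict(initial_simplex=sx,xatol=2e-4,fatol=1e-4,maxiter=200))
        if best is None or r.fun<best.fun: best=r
    return best.x,-best.fun
def amber(im,m):
    p=im[m].astype(float); p=p[(p[:,0]-p[:,2]>60)]
    return len(p)>20 and np.median(p[:,1]/p[:,0])<.6
def bottles(c):
    C=cam(c); im=vision.snapshot(c)
    return C,im,[d["mask"] for d in models.cut_out(c,"bottle_a") if d["p"]>.3 and amber(im,d["mask"])]
def fitall(cams=("scene","side")):
    O=[bottles(c) for c in cams]; res=[]
    C,im,ms=O[0]
    for m in ms:
        b=None; ctr=onplane(C,np.argwhere(m).mean(0)[::-1],.02)
        for k in range(8):
            a=k*np.pi/4; x0=[ctr[0]-.042*np.cos(a),ctr[1]-.042*np.sin(a),a]
            r=fit([(C,m)],x0)
            if b is None or r[1]>b[1]: b=r
        res.append((b,C,m))
    return O,res
E
python3 - <<'E'
from h import *
O,res=fitall(("scene","side")); O2=O[1]
for b,C,m in res:
    # match side mask by overlap, joint fit with both yaw senses
    q=sil(O2[0],lying(*b[0])); ov=[(q&k).sum() for k in O2[2]]; k=O2[2][int(np.argmax(ov))]
    out=[]
    for fl in(0,1):
        v=np.array(b[0]); 
        if fl: v=np.array([v[0]+.088*np.cos(v[2]),v[1]+.088*np.sin(v[2]),v[2]+np.pi])
        out.append(fit([(C,m),(O2[0],k)],v))
    print([ (np.round(o[0],3),round(o[1],3)) for o in out],max(ov))
Cs=cam("scene");C2=cam("side")
for n,z in(("tape",.0125),("marker",.008),("crank_knob",.134)):
    a=models.cut_out("scene",n);b=models.cut_out("side",n)
    print(n,[onplane(Cs,d["centre"],z)[:2] for d in a],[onplane(C2,d["centre"],z)[:2] for d in b])
for p in((410,200),(213,243),(150,80),(395,155),(200,165)): print(p,onplane(C2,(p[0]/2.4+120,p[1]/2.4+100),.062))
for p in((405,288),(293,340),(165,270)): print(p,onplane(Cs,(p[0]*.64,p[1]*.64),.062))
E
```

```text
tape [array([ 0.5505, -0.2293]), array([0.5788, 0.2564])] [array([ 0.543 , -0.2141])]
marker [array([0.3378, 0.0915]), array([0.5699, 0.2617])] [array([0.3739, 0.084 ])]
crank_knob [array([0.5317, 0.0166]), array([ 0.3989, -0.4713])] [array([0.5482, 0.0446]), array([0.5219, 0.0709])]
(410, 200) [0.6806 0.0091 0.062 ]
(213, 243) [0.4214 0.0029 0.062 ]
(150, 80) [0.4145 0.3825 0.062 ]
(395, 155) [0.6948 0.1045 0.062 ]
(200, 165) [0.4402 0.1609 0.062 ]
(405, 288) [0.6715 0.0038 0.062 ]
(293, 340) [ 0.4075 -0.0092  0.062 ]
(165, 270) [0.4246 0.3918 0.062 ]
```

```bash
sed -i 's/p=p\[(p\[:,0\]-p\[:,2\]>60)\]/p=p[(p[:,0]>1.6*p[:,2])]/' h.py
python3 - <<'E'
from h import *
# tour: wrist views above bottles and shaker
down=lambda yaw: Ro.from_matrix(np.array([[np.cos(yaw),np.sin(yaw),0],[np.sin(yaw),-np.cos(yaw),0],[0,0,-1.]])).as_quat()
for k,(p,yaw) in enumerate([((.47,.2,.42),0),((.42,.0,.38),0),((.42,-.2,.38),0),((.42,-.35,.38),0)]):
    try: manip.movep(p,down(yaw))
    except manip.Unreachable as e: print("unreach",p,e); continue
    C=cam("wrist"); im=vision.snapshot("wrist"); cv2.imwrite(f"pics/w{k}.png",im[:,:,::-1]); np.savez(f"pics/w{k}.npz",K=C[0],R=C[1],t=C[2])
    print(k,-C[1].T@C[2],C[1][2], onplane(C,(256,192),0))
    for d in models.cut_out("wrist","bottle_a"):
        m=d["mask"]; pp=im[m].astype(float); print(round(d["p"],2),np.round(d["centre"]),m.sum(),np.median(pp,0),amber(im,m), onplane(C,d["centre"],.02))
    if k==0:
        for n in("crank_knob","jaw","marker"): print(n,[(round(d["p"],2),np.round(d["centre"],1),d["mask"].sum()) for d in models.cut_out("wrist",n)])
print(status.sense()["time_s"])
a=[cv2.imread(f"pics/w{k}.png") for k in range(3)]
cv2.imwrite("pics/wA.png",cv2.resize(a[0],(800,600),interpolation=2))
E
```

```text
0 [0.5511 0.1995 0.5617] [-0.3158 -0.0008 -0.9488] [0.366  0.1865 0.    ]
0.91 [503. 150.] 451 [99. 97. 93.] False [ 0.455  -0.2632  0.02  ]
0.88 [383. 197.] 1085 [189. 164.  11.] False [ 0.3637 -0.057   0.02  ]
0.88 [500. 207.] 656 [97. 85. 16.] False [ 0.3431 -0.2891  0.02  ]
0.85 [452. 182.] 1145 [134.  82.  55.] True [ 0.3938 -0.1835  0.02  ]
0.6 [440.  94.] 1651 [131.  84.  41.] True [ 0.5504 -0.1297  0.02  ]
crank_knob [(0.61, array([355.,  92.]), np.int64(758))]
jaw [(0.62, array([227. ,  69.9]), np.int64(3801))]
marker [(0.72, array([300.9, 196.6]), np.int64(403)), (0.32, array([237. ,  82.8]), np.int64(45706))]
1 [ 0.5014 -0.0007  0.5227] [-0.3142  0.0001 -0.9494] [ 0.3302 -0.0122  0.    ]
0.93 [334.  59.] 1724 [123.   88.   74.5] False [ 0.5538 -0.1317  0.02  ]
0.82 [354. 161.] 1268 [133.  99.  88.] True [ 0.3922 -0.1798  0.02  ]
0.81 [432. 116.] 1717 [129.  88.  77.] True [ 0.4685 -0.2993  0.02  ]
0.79 [282. 180.] 1151 [141. 125.  14.] False [ 0.3585 -0.0567  0.02  ]
0.68 [501.  54.] 733 [56. 36. 18.] False [ 0.5609 -0.3866  0.02  ]
0.68 [426. 187.] 1366 [159. 137.  14.] F
[... 280 characters left out ...]
 76.  52.] True [ 0.5493 -0.4153  0.02  ]
0.7 [313. 189.] 1212 [154.5 134.   13. ] False [ 0.343  -0.3114  0.02  ]
0.61 [167. 178.] 1289 [159. 140.  14.] False [ 0.3621 -0.0548  0.02  ]
0.56 [310. 118.] 1430 [114.  88.  81.] False [ 0.4651 -0.2994  0.02  ]
3 [ 0.5015 -0.3507  0.5219] [-0.3153  0.0004 -0.949 ] [ 0.3299 -0.3621  0.    ]
0.73 [229. 189.] 1133 [128. 124.  16.] False [ 0.3416 -0.3146  0.02  ]
0.68 [ 82. 180.] 1540 [162. 140.  14.] False [ 0.3577 -0.0573  0.02  ]
0.65 [288.  56.] 1674 [126.  94.  83.] False [ 0.5562 -0.4093  0.02  ]
0.61 [218. 119.] 1294 [134.  120.  112.5] False [ 0.4629 -0.2983  0.02  ]
0.61 [105.  58.] 1918 [133.  87.  74.] True [ 0.5536 -0.1274  0.02  ]
5.8333
```

View pics/wA.png

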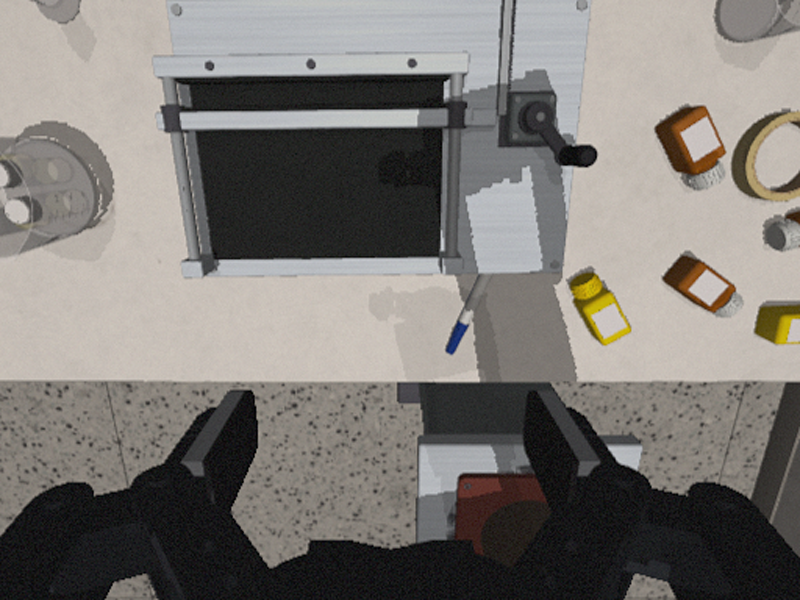

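The wrist view shows the shaker nearly square to the base. The hub is at (538,115), with the knob to its lower right at (580,155). The rail is at row ~65 and the jaw at row ~118; the rods run at columns ~180 and ~457.

```bash
sed -i 's/p\[:,0\])<.6/p[:,0])<.74/' h.py
cat >> h.py <<'E'
def load(n):
    z=np.load(n); return z["K"],z["R"],z["t"]
def survey(views):
    "views: list of (C,im,masks) -> fitted bottles [x,y,yaw],iou from clusters over views"
    cl=[]
    for C,im,ms in views:
        for m in ms:
            r,c=np.nonzero(m)
            if r.min()<2 or c.min()<2 or r.max()>381 or c.max()>509: continue
            p=onplane(C,(c.mean(),r.mean()),.02)[:2]
            for k in cl:
                if np.hypot(*(k[0]-p))<.045: k[1].append((C,m)); break
            else: cl.append([p,[(C,m)]])
    out=[]
    for p,ob in cl:
        b=None
        for k in range(8):
            a=k*np.pi/4; r=fit(ob,[p[0]-.042*np.cos(a),p[1]-.042*np.sin(a),a])
            if b is None or r[1]>b[1]: b=r
        out.append((b[0],b[1],len(ob)))
    return out
E
python3 - <<'E'
from h import *
C=load("pics/w0.npz")
for n,p,z in [("hub",(538,115),.110),("FRcorner",(563,272),.062),("FLcorner",(183,277),.062),("Redge top",(588,10),.062),("knobtop",(583,155),.155),("knobbot",(553,150),.108),
 ("lrod a",(173,112),.089),("lrod b",(190,258),.089),("rrod a",(462,90),.089),("rrod b",(453,258),.089),("railface L",(185,77),.09),("railface R",(440,74),.09),("jaw face L",(185,110),.09),("jawface R",(445,109),.09),("rail endL",(155,76),.09),("rail endR",(468,73),.09),("jaw endL",(158,129),.09)]:
    print(n,onplane(C,(p[0]*.64,p[1]*.64),z)[:2])
for c in("scene","side"):
    print(c,[proj(cam(c),np.array([x,y,z]))[0] for x,y,z in((.6,0,.155),)])
# bottle fit: go to good spot with full view
down=Ro.from_matrix(np.array([[1,0,0],[0,-1,0],[0,0,-1.]])).as_quat()
V=[bottles("scene"),bottles("side")]
for y in(-.35,-.2,): manip.movep((.42,y,.38),down); V.append(bottles("wrist"))
for o in survey(V): print(o)
E
```

```text
hub [0.5782 0.066 ]
FRcorner [0.4194 0.0077]
FLcorner [0.413  0.4294]
Redge top [0.6726 0.0144]
knobtop [0.5446 0.0387]
knobbot [0.5482 0.0485]
lrod a [0.5815 0.404 ]
lrod b [0.4409 0.4068]
rrod a [0.6009 0.1327]
rrod b [0.4413 0.134 ]
railface L [0.6113 0.3882]
railface R [0.6143 0.1537]
jaw face L [0.5832 0.3921]
jawface R [0.5845 0.148 ]
rail endL [0.6121 0.4157]
rail endR [0.6151 0.128 ]
jaw endL [0.5664 0.42  ]
scene [array([242.5396, 158.6853])]
side [array([267.2618, 165.5917])]
(array([ 0.4124, -0.1471,  4.0963]), np.float64(0.8325080556630468), 4)
(array([ 0.4751, -0.3335,  1.8663]), np.float64(0.8389822730283315), 4)
(array([ 0.586 , -0.3882,  3.8162]), np.float64(0.8427341145812066), 4)
(array([ 0.5839, -0.1097,  3.8087]), np.float64(0.797700607375885), 4)
```

```bash
cat >> h.py <<'E'
YAW=.013; HUB=np.array([.5785,.0665]); ZK=.118
DOWN=Ro.from_matrix(np.array([[1,0,0],[0,-1,0],[0,0,-1.]])).as_quat()
def kpos(phi,r=.045,z=ZK,hub=HUB): return np.array([hub[0]-r*np.cos(phi+YAW),hub[1]-r*np.sin(phi+YAW),z])
def st(): 
    s=status.sense(); return s["time_s"],np.array(s["eef_pos"]),np.array(s["force"]),s["grip_width"]
def kphi(p,hub=HUB): return np.arctan2(hub[1]-p[1],hub[0]-p[0])-YAW
E
python3 - <<'E'
from h import *
fingers.release()
p=np.array([.5447,.039,ZK])
manip.movep(p+[0,0,.10],DOWN); manip.move_l(p,v=.12); print(st())
fingers.close_gripper(40); s=st(); print(s, kphi(s[1]))
phi=kphi(s[1])
for k in range(4):
    phi+=.3; manip.move_l(kpos(phi),v=.12); s=st(); print(round(phi,2),s[0],s[1],s[2])
cv2.imwrite("pics/k0.png",vision.snapshot("side")[80:240,140:360,::-1])
E
```

```text
(9.5333, array([0.5454, 0.0389, 0.1189]), array([-0.7152,  0.3834,  0.0979]), 0.0851271663995182)
(10.15, array([0.5449, 0.0384, 0.1185]), array([-2.7592, -3.8584,  3.5134]), 0.01782846641173748) 0.6829338578010032
0.98 10.4167 [0.5552 0.0285 0.1185] [ 2.4756 -1.4759  3.0146]
1.28 10.675 [0.5672 0.0229 0.1186] [ 1.7944 -2.9393  3.301 ]
1.58 10.9333 [0.5804 0.0209 0.1185] [ 3.127  -5.2572  4.3005]
1.88 11.1917 [0.5939 0.023  0.1186] [ 4.2601 -5.0895  4.7928]
```

View pics/k0.png

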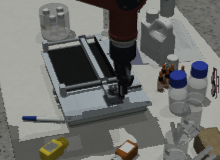

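The gripper holds the knob at about (125,75), and the forces stay low at around 5 N. I'll keep cranking open.

Run:
```python
from h import *
phi=1.883; n=0
while phi<12.15:
    phi=min(phi+.4,12.2); manip.move_l(kpos(phi),v=.15); s=st(); n+=1
    if n%4==0: print(round(phi,2),s[0],s[2])
    if np.linalg.norm(s[2])>40: print("STOP",phi,s); break
fingers.release(); p=st()[1]; manip.move_l(p+[0,0,.09],v=.2); print(st())
manip.movep((.42,.2,.40),DOWN); C=cam("wrist"); im=vision.snapshot("wrist")
cv2.imwrite("pics/open.png",im[:,:,::-1]); np.savez("pics/open.npz",K=C[0],R=C[1],t=C[2])
# IK check for the place poses
th=np.pi/4
for d in(np.array([0,1.,0]),np.array([0,-1.,0])):
  for s in(1,-1):
    g=np.cos(th)*d+np.sin(th)*U; z=-g; y=s*np.cross(d,U); R=Ro.from_matrix(np.column_stack([np.cross(y,z),y,z])).as_quat()
    for py in(.17,.37):
        q=kin.solve_ik(np.array([.555,py,.11])-.0*g,R); print(d,s,py,q)
```

```text
3.48 12.3083 [3.6803 5.2043 2.4098]
5.08 13.375 [-0.1586 -6.6343  5.8923]
6.68 14.4417 [7.1031 0.0955 0.5759]
8.28 15.5083 [ 5.724  -6.3911  4.2425]
9.88 16.575 [5.6514 5.0456 3.7881]
11.48 17.6417 [ 2.387  -7.4561  6.8261]
(19.425, array([0.5358, 0.0821, 0.2072]), array([-0.0626, -0.0965, -0.5965]), 0.08522939460828594)
[0. 1. 0.] 1 0.17 [ 0.5172  0.5852  1.4846 -0.6623  1.5394  0.7019]
[0. 1. 0.] 1 0.37 [ 0.7336  0.8794  1.0222 -0.5683  1.7907  0.7672]
[0. 1. 0.] -1 0.17 [ 0.5172  0.5852  1.4846 -0.6623  1.5394 -2.4397]
[0. 1. 0.] -1 0.37 [ 0.7336  0.8794  1.0222 -0.5683  1.7907 -2.3744]
[ 0. -1.  0.] 1 0.17 [-0.2596  0.3283  1.8476  0.7843  1.3151  2.5351]
[ 0. -1.  0.] 1 0.37 None
[ 0. -1.  0.] -1 0.17 [-0.2596  0.3283  1.8476  0.7843  1.3151 -0.6065]
[ 0. -1.  0.] -1 0.37 [ 0.0986  0.3524  1.8156  0.9113  1.0982 -0.3919]
```

View pics/open.png

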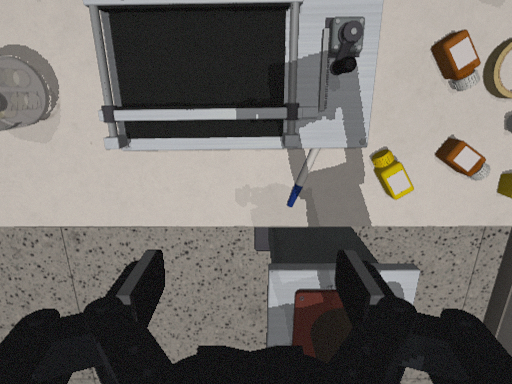

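The jaw is now wide open and sits at row ~113 of the picture, close to the front posts. Next is the pick-and-place routine; I'll run it on the first bottle.

```bash
cat >> h.py <<'E'
TH=np.pi/4; L=.048; OFF=.0055; PX=.555; D=np.array([-np.sin(YAW),np.cos(YAW),0])
EST=[[.4124,-.1471,4.0963],[.4751,-.3335,1.8663],[.586,-.3882,3.8162],[.5839,-.1097,3.8087]]
PY=[.185,.231,.277,.323]
def rot(g,y): z=-g; return Ro.from_matrix(np.column_stack([np.cross(y,z),y,z])).as_quat()
def look(e):
    a=np.array([np.cos(e[2]),np.sin(e[2])]); c=np.array(e[:2])+.04*a
    manip.movep((c[0]+.03,c[1],.22),DOWN); manip.hold(.15)
    C,im,ms=bottles("wrist"); best=None
    for m in ms:
        p=onplane(C,np.argwhere(m).mean(0)[::-1],.02)[:2]; dd=np.hypot(*(p-c))
        if best is None or dd<best[0]: best=(dd,m,p)
    if best is None or best[0]>.1: return None
    _,m,p=best; b=None
    for k in range(8):
        w=e[2]+k*np.pi/4; r=fit([(C,m)],[p[0]-.042*np.cos(w),p[1]-.042*np.sin(w),w])
        if b is None or r[1]>b[1]: b=r
    ov=im.copy(); cs,_=cv2.findContours(sil(C,lying(*b[0])).astype(np.uint8),0,1); cv2.drawContours(ov,cs,-1,(0,255,0),1)
    x=b[0]; q=proj(C,[[x[0]+.088*np.cos(x[2]),x[1]+.088*np.sin(x[2]),.02]])[0]; cv2.circle(ov,(int(q[0]),int(q[1])),3,(0,0,255),-1)
    return b[0],b[1],ov[:,:,::-1]
def plan(e,py):
    a=np.array([np.cos(e[2]),np.sin(e[2]),0]); G=np.array([e[0],e[1],.02])+L*a+OFF*U
    g=np.cos(TH)*U+np.sin(TH)*a; gp=np.cos(TH)*D+np.sin(TH)*U; tp=G-.019*g
    tq=np.array([PX-(py-.271)*YAW,py,.0625])+L*U+OFF*D-.019*gp; best=None
    for s in(1,-1):
        Rp=rot(g,s*np.cross(U,a)); Rq=rot(gp,s*np.cross(D,U))
        qs=[kin.solve_ik(p,r) for p,r in((tp,Rp),(tp+.10*g,Rp),(tp+.2*U,Rp),(tq,Rq),(tq+.15*U,Rq))]
        if any(q is None for q in qs): print("no ik",s,[q is not None for q in qs]); continue
        c=np.abs(np.array(qs[2])-qs[4]).max()
        if best is None or c<best[0]: best=(c,qs,tp,g,tq,gp,Rp,Rq)
    return best
def pick(e,P):
    c,qs,tp,g,tq,gp,Rp,Rq=P
    manip.movej(qs[1]); manip.move_l(tp,v=.12); print("at",st())
    fingers.close_gripper(60); print("grip",st())
    manip.move_l(tp+.2*U,v=.2); print("lift",st()[3])
def place(P):
    c,qs,tp,g,tq,gp,Rp,Rq=P
    manip.movej(kin.solve_ik(tq+.15*U,Rq)); manip.move_l(tq+.004*U,v=.12); manip.hold(.2); f0=st()[2][2]
    for k in range(8):
        manip.move_l(tq+(.003-.001*k)*U,v=.03); f=st()[2][2]
        if f-f0>5: break
    print("down",k,f-f0,st()[1]-tq); fingers.release(); 
    p=st()[1]; manip.move_l(p+.07*gp+.03*U,v=.15); manip.move_l(p+.1*gp+.12*U,v=.25); print("placed",st()[0])
E
python3 - <<'E'
from h import *
for e in EST:
    P=plan(e,.231); print(None if P is None else (P[0],P[1][0],P[1][4]))
r=look(EST[0])
print(r[:2]); cv2.imwrite("pics/l0.png",r[2])
P=plan(r[0],PY[0]); print(P[0])
E
```

```text
(np.float64(1.7229626511777845), array([-1.1393,  0.3209,  2.1234,  0.7016,  1.2501, -0.9446]), array([ 0.5837,  0.5003,  1.326 , -0.6513,  1.7629,  0.5926]))
no ik 1 [False, False, False, True, True]
no ik -1 [False, True, True, True, True]
None
no ik -1 [True, True, False, True, True]
(np.float64(1.6799653502454257), array([-1.0963,  0.7029,  1.5273,  0.8213,  1.2428, -0.6125]), array([ 0.5837,  0.5003,  1.326 , -0.6513,  1.7629,  0.5926]))
no ik -1 [True, True, False, True, True]
(np.float64(1.5024306365933757), array([-0.8118,  0.3471,  2.086 ,  1.0426,  0.9531, -0.6521]), array([ 0.5837,  0.5003,  1.326 , -0.6513,  1.7629,  0.5926]))
(array([ 0.4157, -0.146 , 10.3558]), np.float64(0.8486394557823129))
1.665890299153483
```

View pics/l0.png

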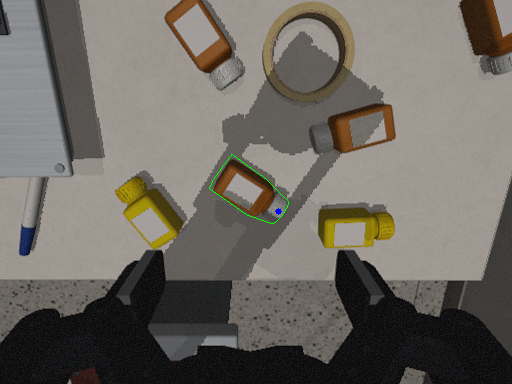

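The green outline fits the first bottle, and the cap dot sits on the cap at (278,211). I'll pick it now.

Run:
```python
from h import *
e=np.array([.4157,-.146,4.0726])
P=plan(e,PY[0]); pick(e,P); place(P)
cv2.imwrite("pics/p0.png",cv2.resize(vision.snapshot("side")[90:290,120:380,::-1],(780,600)))
import h
for th in(20,25,30,35,40):
    h.TH=np.radians(th); print(th); P=plan(EST[1],.231); print(P and (P[0],P[1][0]))
```

```text
at (24.9083, array([ 0.3953, -0.1744,  0.0124]), array([ 0.3845,  0.2332, -0.1415]), 0.08533965057656273)
grip (25.3917, array([ 0.3951, -0.1742,  0.0127]), array([-2.8338, -1.746 ,  5.4554]), 0.039653565902102124)
lift 0.0397022208117098
down 3 5.888006142764734 [0.0001 0.0001 0.0012]
placed 32.7667
20
(np.float64(1.7426052707624047), array([-0.5745,  0.1883,  2.0854, -0.3826,  0.6319, -0.5865]))
25
no ik 1 [False, True, True, True, True]
(np.float64(1.8309923396751957), array([-0.5375,  0.1778,  2.1258, -0.5492,  0.5759, -0.4075]))
30
no ik 1 [False, False, True, True, True]
(np.float64(1.9375552361524662), array([-0.4993,  0.1769,  2.1615, -0.7508,  0.539 , -0.1911]))
35
no ik 1 [False, False, False, True, True]
(np.float64(2.0636732869284993), array([-0.4602,  0.1867,  2.192 , -0.9771,  0.5278,  0.0524]))
40
no ik 1 [False, False, False, True, True]
(np.float64(2.209620149656406), array([-0.4209,  0.2076,  2.2165, -1.2052,  0.5458,  0.3004]))
```

View pics/p0.png

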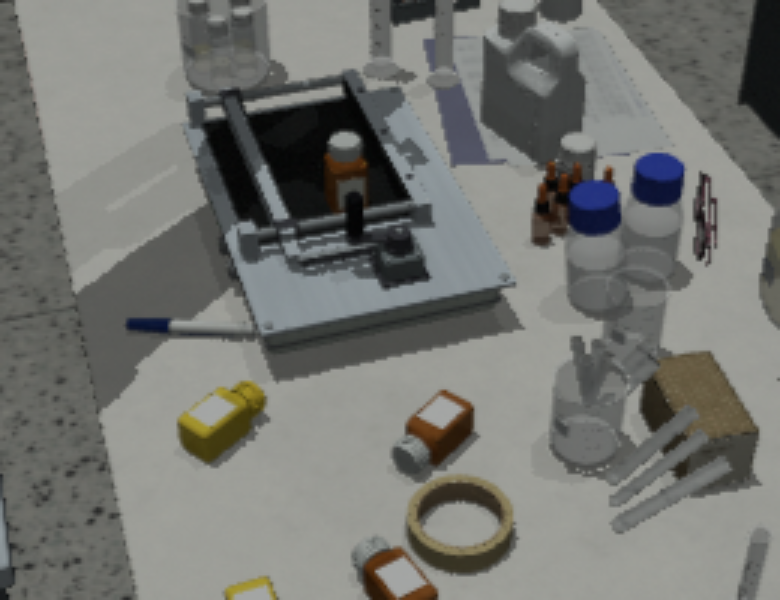

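The first bottle stands upright between the jaw and the rail, at (345,175) in the picture. I'll do the next two with an automatic check against the survey.

```bash
cat > go.py <<'E'
from h import *
import h,sys
def go(i,slot,th,tol=.02):
    h.TH=np.radians(th); e0=np.array(EST[i]); r=look(e0)
    if r is None: print("not found",i); return False
    e=r[0]; dy=(e[2]-e0[2]+np.pi)%(2*np.pi)-np.pi; print(i,e,r[1],dy); cv2.imwrite(f"pics/l{i}_{slot}.png",r[2])
    if np.hypot(*(e[:2]-e0[:2]))>tol or abs(dy)>.3 or r[1]<.75: print("CHECK"); return False
    P=plan(e,PY[slot])
    if P is None: return False
    pick(e,P)
    if st()[3]<.03: print("MISSED"); return False
    place(P); return True
E
python3 - <<'E'
from go import *
go(3,1,45) and go(2,2,45)
im=vision.snapshot("side"); cv2.imwrite("pics/p2.png",cv2.resize(im[90:340,120:440,::-1],(768,600)))
E
```

```text
3 [ 0.5865 -0.1106  3.7435] 0.8757437871893594 -0.0651957433735686
no ik -1 [True, True, False, True, True]
at (37.0917, array([ 0.5582, -0.1304,  0.0124]), array([ 0.1574, -0.3108,  0.2214]), 0.08545533580050126)
grip (37.5833, array([ 0.5582, -0.1306,  0.0126]), array([-4.7945, -1.04  ,  5.5042]), 0.039333614409775654)
lift 0.03967499070412484
down 3 5.758607453775069 [0.     0.     0.0007]
placed 44.6917
2 [ 0.6048 -0.4177  9.8989] 0.8864046159394158 -0.2004492905412416
CHECK
```

View pics/p2.png

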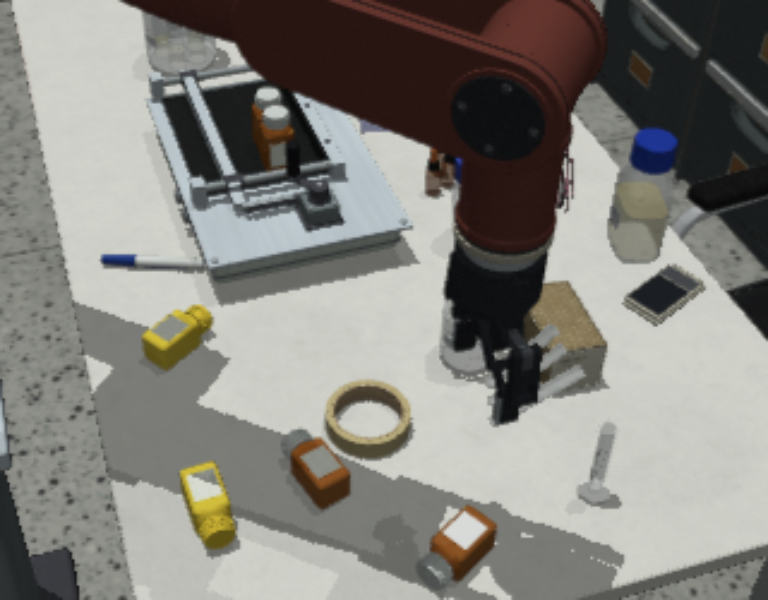

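Two bottles are up, at (268,105) and (275,130). The far-right bottle has been knocked to about (460,540) in this crop. The fit already reflects the knock, so I'll update its start value and continue.

```bash
sed -i 's/\[.586,-.3882,3.8162\]/[.6048,-.4177,3.6157]/' h.py
python3 - <<'E'
from go import *
go(2,2,45) and go(1,3,38)
im=vision.snapshot("side"); cv2.imwrite("pics/p3.png",cv2.resize(im[90:340,120:440,::-1],(768,600)))
E
```

```text
2 [ 0.6041 -0.4173  9.8951] 0.8584102200141944 -0.0037961132923260976
no ik -1 [True, True, False, True, True]
at (50.25, array([ 0.5733, -0.4337,  0.0126]), array([ 0.1779, -1.0261,  0.0036]), 0.08560136597731051)
grip (50.7417, array([ 0.5732, -0.4337,  0.0129]), array([-3.9774, -0.2294,  5.851 ]), 0.03958889323637077)
lift 0.03911833851356318
down 0 5.020747809591366 [0.0003 0.0002 0.0039]
placed 58.1583
1 [ 0.4765 -0.3348  8.166 ] 0.8858280783272486 0.016508125632128667
no ik 1 [False, False, False, True, True]
at (62.6, array([ 0.4704, -0.3053,  0.0173]), array([-9.8698,  5.3717, 34.3968]), 0.08548395317275614)
grip (63.0917, array([ 0.4676, -0.3032,  0.0135]), array([-2.2309, -0.5675, 14.6362]), 0.03932029160244679)
lift 0.03937702855441799
down 7 2.4040436112449264 [ 0.0001  0.0001 -0.0034]
placed 71.9083
```

View pics/p3.png

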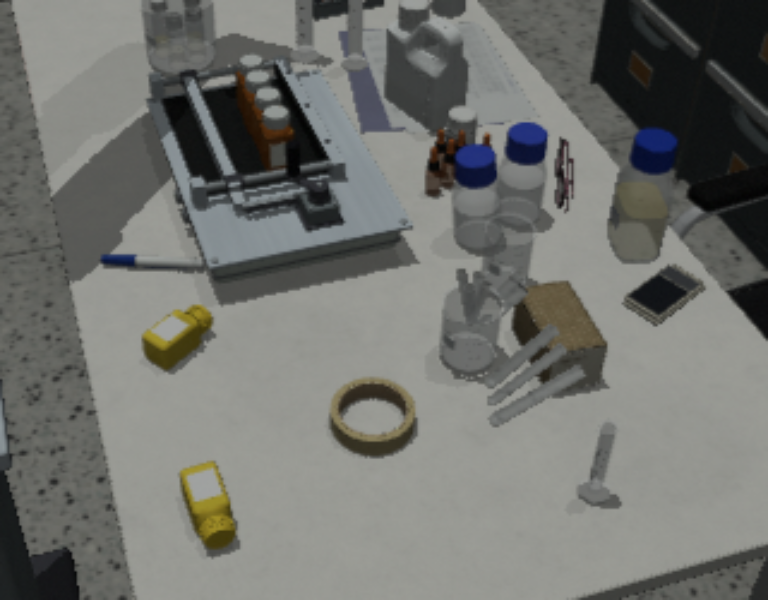

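All four stand in the clamp and the tape has shifted only by millimetres. One check from above before I close the jaw.

Run:
```python
from h import *
manip.movep((.50,.25,.34),DOWN); manip.hold(.2); C=cam("wrist"); im=vision.snapshot("wrist")
cv2.imwrite("pics/top.png",cv2.resize(im[0:240,100:420,::-1],(800,600)))
for d in models.cut_out("wrist","bottle_a"): print(round(d["p"],2),d["centre"],onplane(C,d["centre"],.13)[:2])
print([(d["p"],onplane(C,d["centre"],.15)[:2]) for d in models.cut_out("wrist","crank_knob")])
```

```text
0.98 [191.5, 115.4] [0.5578 0.3155]
0.86 [263.1, 116.3] [0.5568 0.2335]
0.84 [304.0, 114.7] [0.5586 0.1867]
0.75 [427.2, 230.2] [0.4133 0.0182]
0.7 [224.5, 121.1] [0.5514 0.2779]
[(0.77, array([0.5644, 0.1009])), (0.57, array([0.5598, 0.3119]))]
```

View pics/top.png

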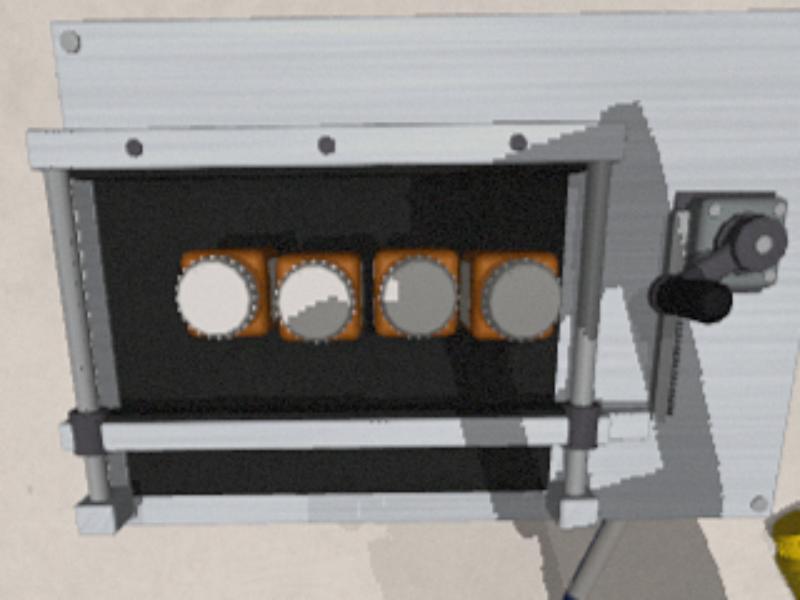

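The four bottles stand square in a row, all between the rods; the jaw is at row ~430. I'll close it clockwise now, watching the force.

Run:
```python
from h import *
fingers.release(); phi=12.2; p=kpos(phi)
manip.movep(p+[0,0,.10],DOWN); manip.move_l(p,v=.12); fingers.close_gripper(50)
s=st(); print(s,kphi(s[1])+4*np.pi); n=0
while phi>2.3:
    dp=.35 if phi>4.2 else (.15 if phi>3.1 else .05); phi-=dp
    manip.move_l(kpos(phi),v=.14 if phi>4.2 else .05); s=st(); n+=1
    a=phi+YAW; tg=np.array([-np.sin(a),np.cos(a)]); ft=s[2][:2]@tg
    if n%6==0 or phi<3.1: print(round(phi,2),round(kphi(s[1])%(2*np.pi),3),s[0],round(ft,1),s[2])
    if abs(ft)>25 or np.linalg.norm(s[2])>45: print("STOP"); break
cv2.imwrite("pics/c.png",vision.snapshot("side")[:,:,::-1])
```

```text
(78.8, array([0.5364, 0.0819, 0.118 ]), array([-0.0102, -0.9703, -0.3246]), -5.373335681569662e-05) 12.20175692504551
10.1 3.812 80.35 -0.6 [0.2139 0.996  0.5284]
8.0 1.716 81.9 -0.8 [ 0.8445 -0.0681  0.8186]
5.9 5.899 83.45 -0.1 [-0.0196 -0.1407 -0.5088]
4.0 3.999 85.2333 -2.5 [-2.4186  1.0083 -0.1092]
3.1 3.228 86.9333 -22.5 [ 0.086  22.5179 -0.1235]
2.95 3.191 87.2167 -38.6 [ 1.6455 38.9408 -0.3491]
STOP
```

The gripper closed on nothing, so the knob was not where I left it. I'll back off and look.

Run:
```python
from h import *
manip.move_l(kpos(3.5),v=.1); p=st()[1]; manip.move_l(p+[0,0,.1],v=.2); print(st())
manip.movep((.50,.2,.34),DOWN); manip.hold(.2); C=cam("wrist"); np.savez("pics/m.npz",K=C[0],R=C[1],t=C[2]); im=vision.snapshot("wrist")
cv2.imwrite("pics/top2.png",cv2.resize(im[0:240,100:420,::-1],(800,600)))
for d in models.cut_out("wrist","bottle_a"): print(round(d["p"],2),d["centre"],onplane(C,d["centre"],.13)[:2])
print([(d["p"],d["centre"],onplane(C,d["centre"],.15)[:2]) for d in models.cut_out("wrist","crank_knob")])
```

```text
(88.3083, array([0.6202, 0.0812, 0.2172]), array([-0.3927, -0.043 , -0.4312]), -9.267852606523477e-05)
0.92 [180.2, 87.2] [0.588  0.2744]
0.86 [217.8, 86.2] [0.589  0.2327]
0.67 [399.2, 230.6] [0.4127 0.0042]
0.62 [262.2, 83.0] [0.5923 0.1837]
0.6 [139.4, 86.1] [0.5892 0.3193]
[(0.76, [371.7, 70.0], array([0.604 , 0.0722]))]
```

View pics/top2.png

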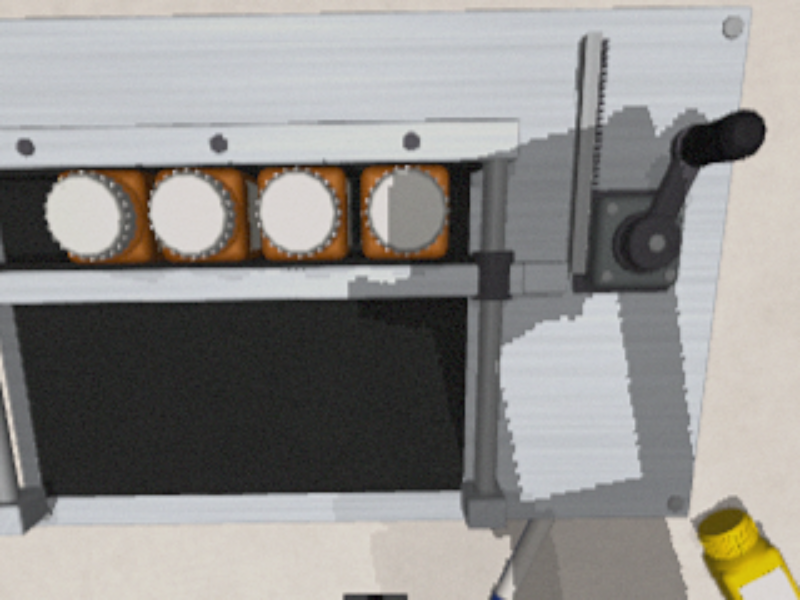

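The closed fingers pushed the knob round and the jaw has come in: the bottles sit between rail (row ~155) and jaw (row ~280). I'll compute the crank angle from the knob's top, then grip the knob to measure it and tighten.

Run:
```python
from h import *
C=load("pics/m.npz"); k=onplane(C,(742/2.5+100,132/2.5),.155); hb=onplane(C,(657/2.5+100,243/2.5),.11)
b=onplane(C,(693/2.5+100,148/2.5),.108); print(k,hb,b,np.hypot(*(k[:2]-HUB)),kphi(k)%6.283,kphi(b)%6.283)
ph=kphi(k)%(2*np.pi); p=kpos(ph)
fingers.release(); manip.movep(p+[0,0,.10],DOWN); manip.move_l(p,v=.08); print(st())
fingers.close_gripper(50); s=st(); print(s,kphi(s[1])%6.283)
if s[3]>.014:
    phi=ph
    for i in range(12):
        phi-=.04; manip.move_l(kpos(phi),v=.03); s=st(); a=phi+YAW; ft=s[2][:2]@np.array([-np.sin(a),np.cos(a)])
        print(round(phi,3),round(kphi(s[1])%6.283,3),round(ft,1),s[2])
        if abs(ft)>30 or np.linalg.norm(s[2])>50: break
```

```text
[0.6195 0.0512 0.155 ] [0.5769 0.0637 0.11  ] [0.6183 0.0514 0.108 ] 0.04377544101417823 2.771965984538089 2.7664451842510056
(92.5917, array([0.6212, 0.0508, 0.1188]), array([ 0.0871,  0.5966, -0.3585]), 0.08529070828621525)
(93.2167, array([0.6207, 0.0507, 0.1182]), array([-0.4245,  0.4536,  1.1962]), 0.018257779928303606) 2.7699153330987225
2.732 2.752 -4.9 [2.0446 4.4413 1.5238]
2.692 2.74 -9.4 [ 4.5324  8.2716 -0.5852]
2.652 2.731 -14.5 [ 5.6348 13.4651 -1.5812]
2.612 2.721 -19.6 [ 9.8495 16.893  -3.9459]
2.572 2.712 -23.7 [12.1027 20.4039 -4.8839]
2.532 2.702 -29.9 [16.8857 24.7245 -7.8597]
2.492 2.692 -35.1 [19.5443 29.1938 -9.9817]
```

Run:
```python
from h import *
manip.move_l(kpos(2.69),v=.03); print(st()); fingers.release(); p=st()[1]; manip.move_l(p+[0,0,.1],v=.1)
manip.movep((.50,.2,.34),DOWN); manip.hold(.3); C=cam("wrist"); np.savez("pics/m.npz",K=C[0],R=C[1],t=C[2]); im=vision.snapshot("wrist")
cv2.imwrite("pics/top3.png",cv2.resize(im[0:240,100:420,::-1],(800,600))); print(st())
```

```text
(95.4167, array([0.6203, 0.0496, 0.1184]), array([ 5.4158,  9.8716, -1.065 ]), 0.017513587733210163)
(98.5, array([0.5003, 0.1993, 0.3392]), array([-0.7235, -0.2713, -0.6534]), 0.08515920478667745)
```

View pics/top3.png

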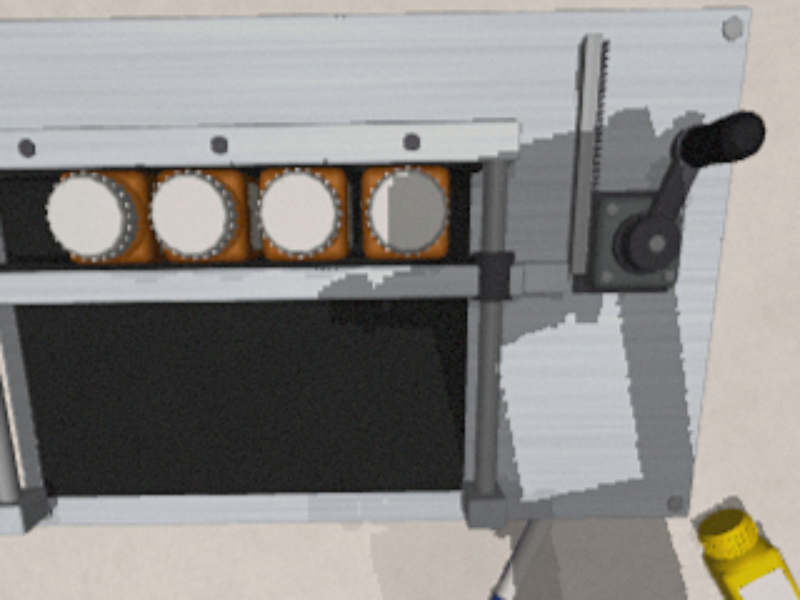

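The jaw stays closed on all four bottles. The knob is still at (742,132), which puts the crank at about 2.77 rad and the gap at about 40 mm, and the arm is clear.

```bash
python3 -c "
from h import *
print(order.sign_off())"
```

```text
the job is handed in; nothing more can be done
None
```

All four amber bottles stand upright in the shaker clamp, held between jaw and rail at a gap of about 40 mm; the only bystander movement I saw was the tape, nudged a few millimetres, and the job is handed in with no verdict returned.

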